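# Shift the jar mill's gear lever through its H-gate into third

## Task

The jar mill is stopped with its gear lever left somewhere in the left-hand leg of the H-shaped gate (left and right, near and far as the robot faces the mill). With your fingertips push the lever to the crossbar, across, and then fully home into third speed, the far right-hand slot marked with three dots, without running it into fourth, the near right-hand slot opposite. Only push the lever: never take its knob or stem between the fingers, and leave the jar and the other things around the mill where they are.

Things in the scene. Friction and masses are not known exactly. Their poses are not given: they have to be found in the camera images.
- mill: fixed bench jar mill. Origin on the bench under the middle of its gate; x points to the far side (away from the robot), y left towards the rollers, z up; turned by up to 0.3 rad. Grey gearbox 210 x 170 mm, 130 mm high, with the steel gate plate on a tower on top (plate 96 x 108 mm, top 166 mm high); motor to y = -210 mm, top 152 mm high; two rollers to an end bracket at y = +414 mm.
- gate (a point): middle of the H-gate's crossbar on the plate's top face, axes as the mill's. Crossbar along y, 14 mm wide. Legs along x at y = +19.7 mm (left) and -19.7 mm (right), ending at x = -30 and +30 mm: the four slots, with raised dots beyond each (1 far left, 2 near left, 3 far right, 4 near right). Corners between crossbar and legs are rounded to 4 mm.
- knob (a point): centre of the lever's black ball knob, 36 mm in diameter, on a bare steel stem 10 mm in diameter; z along the lever. Upright it is 77 mm above the plate. From the gate's middle it stands at y = +37 mm in the left leg, -37 mm in the right leg, x = +43 mm home in a far slot, -43 mm home in a near slot, up to 10 mm lower there.
- pivot (a point): the point the lever rocks about, inside the gearbox, 91 mm below the middle of the gate (75 mm above the bench); the knob centre is 168 mm from it. Axes as the mill's.
- gear_shift (a joint): fore-and-aft angle of the lever (rad): 0 on the crossbar, positive to the far side (mill's +x), stops at +0.26 (fully home in a far slot) and -0.26 (home in a near slot). The stem passes along the crossbar within about 0.02 of 0; the rounded corners lead it in from about 0.05. No spring or detent: friction holds it where it is left; about 3 N at the knob moves it.
- gear_select (a joint): sideways angle of the lever (rad): 0 in the middle of the crossbar, +0.22 in the right leg (mill's -y), -0.22 in the left leg; stops at both. No spring, same friction. At the start the lever is anywhere along the left leg: gear_select -0.22, gear_shift -0.26 to 0.26.
- jar: loose white milling jar lying along the mill's y on the two rollers, 110 mm in diameter, 185 mm long, top about 199 mm above the bench; origin at the middle of its lowest line. Leave alone.
- flask: loose white sample bottle standing to the right of the motor, 64 mm in diameter, 150 mm high, origin under its centre. Leave alone.
- cup: loose clear plastic cup standing to the far right of the gearbox, 74 mm wide at the rim, 105 mm high, origin under its centre. Leave alone.
- rack: loose orange tube rack 100 x 240 mm, 60 mm high, with white-capped tubes up to 105 mm, standing on the far side of the mill, its long side along y; origin under its centre. Leave alone.

How it is judged:
By the outcome, as a careful person would: the job done as asked, in the order asked, and still so for the second after the job is handed in, with the robot touching nothing.
It also fails if it takes over 61 s, if anything falls off the work surface, if the arm or the gripper's body presses on something with over 40 N, if the wrist force passes 120 N, or if a joint passes its speed limit or range.

## Robot

A 6-joint arm with a two-finger parallel gripper is mounted at the origin on the work surface. World frame = base frame: x ahead of the robot, y to its left, z up, the work surface at z = 0. Lengths are in m, angles in rad, forces in N, time in s.
With the tool pointing down it reaches from about 0.25 to 0.775 m from the base axis. Payload 4 kg.
Tool frame: the origin (TCP) lies midway between the tips of the shut fingers; the grasp point (between the pads) lies 19 mm behind it (robot.pinch_z is the distance from the TCP to the grasp point, in m); x points along the fingers, y is the direction in which the jaws open and shut, and the axes are right-handed (so a half turn about x gives the same grasp; the last joint's range is limited). The gripper opens to 94 mm and grips with 3 to 60 N. Pads are 16 mm wide; open, the fingers measure 119 mm over their backs; the gripper's body (75 mm by 177 mm) begins 78 mm behind the grasp point.
Start: joints at [1.206, 0.087, 1.371, -0, 1.684, -0.103], TCP at [0.142, 0.531, 0.206] pointing down, gripper open.
Joint ranges: [-3.1, 3.1], [-0.76, 2.03], [0.27, 2.55], [-1.08, 4.22], [0.17, 2.65], [-2.57, 2.57]. Speed limits (rad/s): [2.79, 2.79, 3.14, 3.14, 3.14, 3.14].

## Interface

Orientations are given as [roll, pitch, yaw] about the fixed x, y, z axes, in that order (R = Rz(yaw) Ry(pitch) Rx(roll)).
In Python, from bench import robot, imaging gives the robot as it stands. The module is installed in compiled form; this text tells all that it offers.
- The arm moves only by the tool drive_tool, never from a script. Its argument "commands" is a list that holds one entry, the list of rows, each a list of 4 numbers: the shift along the tool's x, y, z as a fraction of full scale, then the turn about the tool's x as a fraction of full scale. A call has 1 to 20 rows; each row shifts and turns the commanded pose from where the row before left it, along the tool's axes as they then stand; what a row does not reach is not made up. Full scale, the value 1, is 0.25 m for a shift and 360 degrees for a turn. A row lasts 1/10 s, in which the tool goes at most 50 mm and 8.59 degrees, less where a joint would pass 70% of its speed; a pose out of reach is approached as far as the arm can. A call with a number of a shift or a turn outside -1 to 1 is refused whole. A call with a gripper value outside its range is refused whole. "grip" is the opening, from 0 (shut) to 1 (fully open), set as the call begins (left out, the last holds). The fingers move at their own pace and stop on an object; the grip force is fixed at half the most. Time passes only in rows, so rows that do not move let the fingers close. It gives the time, the measured TCP pose, the force and the opening at its end, in the units of the state.
- robot.get_obs(): the state, without advancing time (a new reading comes with each control period).
- imaging.snapshot(name): name is "scene" or "side" or "wrist"; returns a dict with "pixels" (480x640x3 uint8, red, green, blue), "z_map" (480x640 float32, m along the optical axis (not along the pixel's ray), 0 where there is no reading), "mtx" (3x3 intrinsics, pixels), "extrinsics" (4x4, takes a point from world to camera coordinates). Camera axes: x right, y up, looking along -z (the intrinsics and any distortion apply to the point x, -y, -z); pixel columns grow to the right and rows downward; lengths in m; the calibration is good to about 2 mm. A picture is of the moment at which its call begins.
- robot.close_job(): hands the job in, once; it reports no verdict.
The state is a dict: "time": time; "joint_positions": joint angles; "qvel": joint speeds; "joint_torque": joint torques, N m; "tool_pos": TCP position; "ee_rot": TCP orientation; "wrist_force": force on the tool from outside, world axes, zero at the start; "wrist_torque": the same for the moment, N m; "width": finger opening in m.
Only numpy, scipy, OpenCV 4.12 (cv2) and the standard library are available. Lean on these libraries where they do the work, as an engineer would, in place of code of your own. Each camera call takes 0.05 s, during which the arm holds its last target.

## Working session

There is one attempt and no reset: what is moved stays moved. The work goes in short steps, Python scripts to look and compute and a tool call to move; the robot and the scene stay as the last step left them, time stands still between calls to the robot, and variables do not carry over. Pictures are saved under pics/ and viewed, and the job is handed in when it is done.

Besides the shell and the picture viewer there is one more tool, called after ">>>" as name(argument=value, ...), one argument or row to a line, values as JSON. drive_tool: Moves the arm, as the interface text tells. Shift numbers are shares of 0.25 m and turn numbers shares of 360 degrees, none past 1 either way. Its arguments: {"type":"object","properties":{"commands":{"type":"array","items":{"type":"array","items":{"type":"array","items":{"type":"number","minimum":-1,"maximum":1}}}},"grip":{"type":"number"}},"required":["commands"]}

```bash
mkdir -p pics; cat > h.py <<'E'
import numpy as np,cv2
from bench import robot, imaging
def snap(n,f):
    s=imaging.snapshot(n); cv2.imwrite(f'pics/{f}.png',s['pixels'][:,:,::-1]); np.savez(f'{f}.npz',**s); return s
def world(s,u,v,z):
    K=s['mtx'];p=np.array([(u-K[0,2])/K[0,0]*z,-(v-K[1,2])/K[1,1]*z,-z,1.]);return (np.linalg.inv(s['extrinsics'])@p)[:3]
def cloud(s):
    z=s['z_map'];v,u=np.mgrid[:480,:640];K=s['mtx']
    P=np.stack([(u-K[0,2])/K[0,0]*z,-(v-K[1,2])/K[1,1]*z,-z,np.ones_like(z)],-1)
    W=(P@np.linalg.inv(s['extrinsics']).T)[...,:3]; W[z==0]=np.nan; return W
def ray(s,u,v):
    E=np.linalg.inv(s['extrinsics']);K=s['mtx'];d=E[:3,:3]@np.array([(u-K[0,2])/K[0,0],-(v-K[1,2])/K[1,1],-1.]);return E[:3,3],d
E
python3 - <<'E'
from h import *
for n in ['scene','side','wrist']:
    s=snap(n,n+'0'); print(n,s['mtx'].round(1).tolist(),np.linalg.inv(s['extrinsics']).round(3).tolist())
o=robot.get_obs();print(o)
E
```

```text
scene [[469.5, 0.0, 322.3], [0.0, 469.5, 240.9], [0.0, 0.0, 1.0]] [[0.878, -0.253, 0.405, 1.045], [0.478, 0.484, -0.733, -0.845], [-0.01, 0.838, 0.546, 0.788], [0.0, 0.0, 0.0, 1.0]]
side [[555.9, 0.0, 316.6], [0.0, 555.9, 242.2], [0.0, 0.0, 1.0]] [[0.826, 0.395, -0.402, 0.106], [-0.564, 0.562, -0.606, -0.792], [-0.014, 0.727, 0.687, 1.004], [0.0, 0.0, 0.0, 1.0]]
wrist [[356.7, 0.0, 315.3], [0.0, 356.7, 240.8], [0.0, 0.0, 1.0]] [[0.26, -0.937, -0.235, 0.073], [0.966, 0.251, 0.065, 0.549], [-0.001, -0.244, 0.97, 0.384], [0.0, 0.0, 0.0, 1.0]]
{'time': 0.15, 'joint_positions': array([ 1.20586268e+00,  8.78046429e-02,  1.37188967e+00,  2.92974464e-05,
        1.68359102e+00, -1.03058794e-01]), 'qvel': array([ 0.00035716, -0.00128823, -0.00541142, -0.00070825,  0.00219652,
       -0.00108397]), 'joint_torque': array([ 2.48262608e-03, -3.40644300e+01, -3.02792501e+01,  7.20786466e-02,
        3.05119192e-02, -1.15783769e-04]), 'tool_pos': array([0.14221502, 0.53086787, 0.20457128]), 'ee_rot': array([-1.69105507,  1.5691034 , -1.95292664]), 'wrist_force': array([ 0.94654431,  0.18159763, -1.11625862]), 'wrist_torque': array([ 0.00509438, -0.00575046, -0.05973294]), 'width': 0.09373362137796035}
```

View pics/scene0.png

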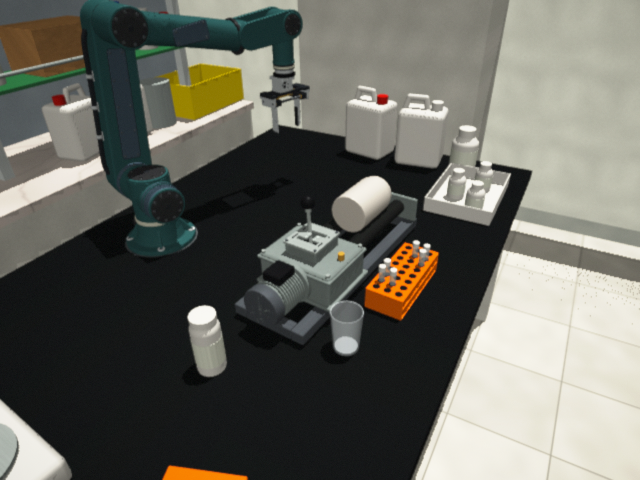

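View pics/side0.png

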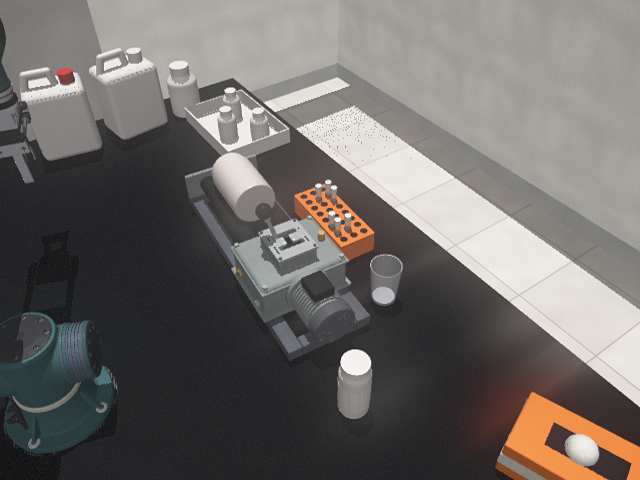

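View pics/wrist0.png

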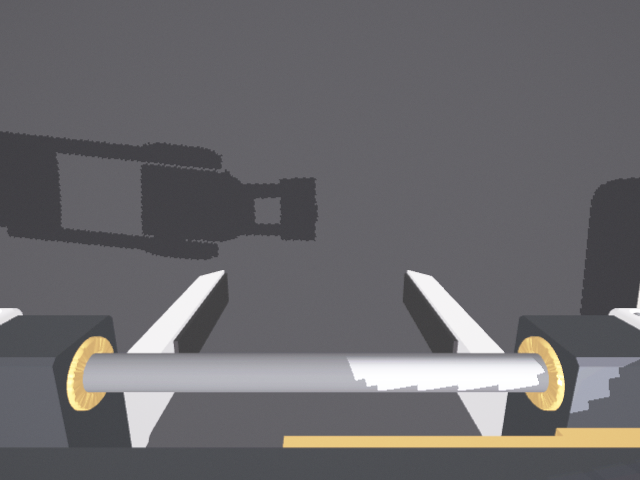

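The scene view shows the black knob at (308,202) above the gate plate at (312,240). The side view has the knob at (264,211) and the plate at (290,241). The wrist view sees only bench. Next I measure the plate and the knob.

```bash
cat > meas.py <<'E'
from h import *
def sphere(P,r=.018):
    from scipy.optimize import least_squares
    return least_squares(lambda c:np.linalg.norm(P-c,axis=1)-r,P.mean(0)+[0,0,-.01],loss='soft_l1',f_scale=.001)
E
python3 - <<'E'
from meas import *
for n,(ku,kv) in [('scene',(308,202)),('side',(264,211))]:
    s=dict(np.load(n+'0.npz')); W=cloud(s)
    print(n,'knob px',W[kv,ku])
    # plate
    z=W[...,2]; m=(abs(z-.166)<.004); 
    m[:, :]&=(np.hypot(W[...,0]-W[kv,ku,0],W[...,1]-W[kv,ku,1])<.16)
    n_,lab,st,ce=cv2.connectedComponentsWithStats(m.astype(np.uint8))
    i=1+np.argmax(st[1:,4]); P=W[lab==i]; print(st[i],ce[i],np.median(P,0))
    r=cv2.minAreaRect(P[:,:2].astype(np.float32)*1000);print('rect',r)
    g=s['pixels'].max(2); k=np.zeros_like(g);k[kv-16:kv+16,ku-16:ku+16]=1
    km=(k>0)&(np.linalg.norm(W-W[kv,ku],axis=2)<.03)&(g<70)
    Q=W[km]; f=sphere(Q); print('knob',f.x,len(Q),abs(f.fun).mean())
    vv,uu=np.nonzero(km);print('px',uu.min(),uu.max(),vv.min(),vv.max())
    x,y=ce[i].astype(int)
    c=s['pixels'][y-60:y+50,x-70:x+70,::-1];cv2.imwrite(f'pics/crop_{n}.png',cv2.resize(c,None,fx=5,fy=5,interpolation=cv2.INTER_CUBIC))
E
```

```text
scene knob px [0.52545828 0.02463088 0.24235364]
[283 222  57  33 885] [311.45875706 237.59887006] [ 0.55420583 -0.01032755  0.16696998]
rect ((548.9810180664062, -3.9342575073242188), (113.32577514648438, 99.64044189453125), 85.51042938232422)
knob [0.51694472 0.03563962 0.23631713] 168 0.0011436808456340404
px 301 314 195 210
side knob px [0.51295238 0.01975565 0.24584658]
[ 258  218   61   45 1164] [287.81099656 240.45274914] [ 0.54967181 -0.01151741  0.16468514]
rect ((549.6614990234375, -6.808143615722656), (112.95397186279297, 98.23455810546875), 85.41546630859375)meas.py:4: RuntimeWarning: Mean of empty slice.
  return least_squares(lambda c:np.linalg.norm(P-c,axis=1)-r,P.mean(0)+[0,0,-.01],loss='soft_l1',f_scale=.001)
  ret = um.true_divide(
Traceback (most recent call last):
  File "meas.py", line 4, in sphere
    return least_squares(lambda c:np.linalg.norm(P-c,axis=1)-r,P.mean(0)+[0,0,-.01],loss='soft_l1',f_scale=.001)
ValueError: Initial guess is outside of provided bounds
```

```bash
python3 - <<'E'
from meas import *
C=np.array([.549,-.0055])
rays=[]
for n,(ku,kv) in [('scene',(308,202)),('side',(264,211))]:
    s=dict(np.load(n+'0.npz')); W=cloud(s)
    z=W[...,2]; m=(abs(z-.130)<.005)&(np.hypot(W[...,0]-C[0],W[...,1]-C[1])<.16)
    n_,lab,st,ce=cv2.connectedComponentsWithStats(m.astype(np.uint8))
    i=1+np.argmax(st[1:,4]); P=W[lab==i]; print(n,st[i]);print('gearbox',cv2.minAreaRect(P[:,:2].astype(np.float32)*1000))
    g=s['pixels'].max(2); k=np.zeros_like(g);k[kv-14:kv+11,ku-14:ku+14]=1
    print(g[kv-12:kv+14:2,ku-14:ku+15:2])
    km=((k>0)&(g<75)).astype(np.uint8)
    x,y=ku,kv
    c=s['pixels'][y-40:y+70,x-60:x+80,::-1];cv2.imwrite(f'pics/crop_{n}.png',cv2.resize(c,None,fx=5,fy=5,interpolation=cv2.INTER_CUBIC))
E
```

```text
scene [ 261  223  103   64 1866]
gearbox ((546.9503173828125, -41.70329284667969), (241.89466857910156, 209.33583068847656), 84.35382843017578)
[[ 23  26  23  23  24  25  23  23  25  22  25  25  24  24  22]
 [ 24  24  23  23  23  21  23  22  21  24  25  24  23  26  25]
 [ 23  21  23  23  22  22  22  25  22  24  22  21  26  23  24]
 [ 23  22  24  27  23  25  27  33  25  22  24  23  23  24  23]
 [ 24  25  25  23  20  21  34  57  34  24  24  23  22  25  23]
 [ 24  24  22  22  16  18  25  28  26  18  19  23  25  25  25]
 [ 25  20  22  18  15  19  23  23  22  18  17  22  22  23  26]
 [ 22  23  23  19  11  13  18  18  16  13  17  23  23  24  23]
 [ 23  24  23  23  12  15  15  14  14  15  21  22  24  23  23]
 [ 25  23  23  21  21  21  26  31  35  23  25  23  24  21  24]
 [ 24  24  23  24  24  40 102 111  90  29  23  25  24  23  24]
 [ 22  25  24  24  23  29  82 114  74  24  26  24  23  22  21]
 [ 27  22  24  26  26  25  57 111  67  25  22  23  23  23  22]]
side [ 233  216  112   77 2736]
gearbox ((548.5056762695312, -15.202163696289062), (183.27626037597656, 205.6466827392578), 84.95758819580078)
[[133 133 133 132 134 131 132 132 132 130 133 132 132  87  82]
 [132 133 133 134 132 135 135 135 131 131 132 134 129 117  86]
 [132 129 132 133 133 125 101  86 107 129 132 132  94  89 119]
 [130 132 134 134  84  82  89  87  84  81 129 133  91  88  94]
 [132 133 132  92  85  86 101  94  85  82  86 111  80  87  87]
 [128 130 134  85  81  83  87  88  83  82  83  82  83  80  89]
 [130 129 133  80  82  80  84  83  84  80  80  84  81  82  87]
 [130 127 131  79  78  81  82  80  82  80  82  79  80  85  86]
 [132 127 131 111  79  81  80  77  81  79  80  78  84  85  87]
 [128 130 130 134  88  80  79  77  77  82  91  80  82  85  83]
 [130 129 129 126 121  77  80  83  96 116 108  78  78  81  80]
 [101  99  83  74  76  76  77 103 116 114  93  77  75  79  81]
 [ 67  76  74  76  77  71  75  73  77 114 114  75  73  75  79]]
```

View pics/crop_scene.png

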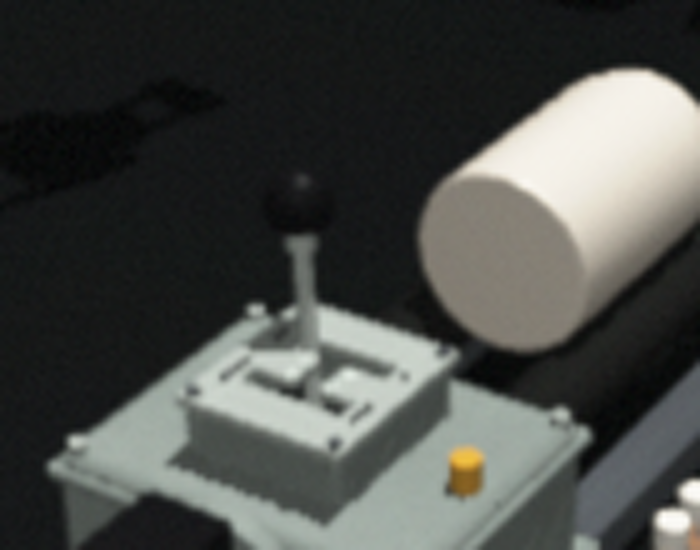

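View pics/crop_side.png

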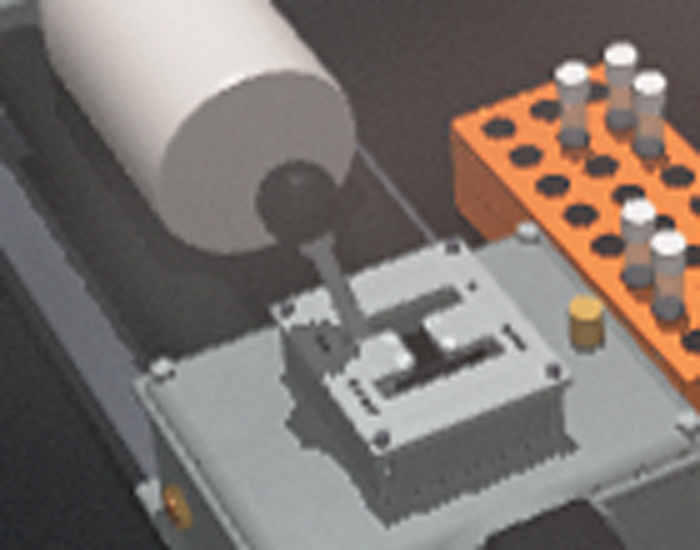

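```bash
cat >> meas.py <<'E'
def tri(rs):
    A=np.zeros((3,3));b=np.zeros(3)
    for o,d in rs:
        d=d/np.linalg.norm(d);M=np.eye(3)-np.outer(d,d);A+=M;b+=M@o
    X=np.linalg.solve(A,b);return X,[np.linalg.norm(np.cross(X-o,d/np.linalg.norm(d))) for o,d in rs]
def onz(s,u,v,z):
    o,d=ray(s,u,v);return o+d*(z-o[2])/d[2]
E
python3 - <<'E'
from meas import *
a=dict(np.load('scene0.npz'));b=dict(np.load('side0.npz'))
k,r=tri([ray(a,308,202.4),ray(b,263.4,211.5)]);print('knob',k,r)
P=lambda c,s:(c[0]/5+s[0]-.4,c[1]/5+s[1]-.4)
def f(n,cs,cd):
    u=P(cs,(248,162));v=P(cd,(204,171))
    X,r=tri([ray(a,*u),ray(b,*v)]);print(n,X.round(4),np.round(r,4),onz(a,*u,.166).round(4),onz(b,*v,.166).round(4))
f('near right screw',(193,390),(381,438))
f('far right screw',(336,444),(554,371))
f('far left screw',(444,350),(452,247))
f('near left?',(300,312),(287,310))
# knob in mill frame
W=cloud(b)
for yaw in (-.08,-.09):
  C=np.array([.549,-.0055]);d=k[:2]-C;c,s=np.cos(yaw),np.sin(yaw);print(yaw,c*d[0]+s*d[1],-s*d[0]+c*d[1],k[2]-.166)
# jar points
for S in (a,b):
  W=cloud(S);R=W-np.array([.549,-.0055,0]);yaw=-.085;c,s=np.cos(yaw),np.sin(yaw)
  X=c*R[...,0]+s*R[...,1];Y=-s*R[...,0]+c*R[...,1]
  m=(W[...,2]>.15)&(S['pixels'].min(2)>90)&(Y>.06)&(Y<.4)&(abs(X)<.12);print('jar x',np.percentile(X[m],[1,99]),'y',np.percentile(Y[m],[.5,2,98,99.5]),W[...,2][m].max())
E
```

```text
knob [0.51867133 0.03453331 0.23334098] [np.float64(0.001455870855719971), np.float64(0.0014558708557198595)]
near right screw [ 0.504  -0.0493  0.1678] [0.0011 0.0011] [ 0.502  -0.0452  0.166 ] [ 0.5043 -0.0491  0.166 ]
far right screw [ 0.588  -0.0568  0.1671] [0.0011 0.0011] [ 0.5868 -0.0536  0.166 ] [ 0.588  -0.0573  0.166 ]
far left screw [0.5959 0.0383 0.1681] [0.0018 0.0018] [0.5937 0.0444 0.166 ] [0.5959 0.0378 0.166 ]
near left? [0.5117 0.0429 0.1667] [0.0005 0.0005] [0.5113 0.0429 0.166 ] [0.5123 0.0443 0.166 ]
-0.08 -0.03343091678904728 0.03748156668913193 0.06734098218398302
-0.09 -0.0338040546771321 0.03714538903031587 0.06734098218398302
jar x [-0.04108041  0.05558114] y [0.17161754 0.17281091 0.33530451 0.34109763] 0.20254104795542105
jar x [-0.05214257  0.04769142] y [0.1690261  0.17028124 0.33471891 0.33862196] 0.2008403936703601
```

```bash
cat >> meas.py <<'E'
from scipy.spatial.transform import Rotation as Ro
G=np.array([.5495,-.006,.166]);YAW=-.082
M=np.array([[np.cos(YAW),-np.sin(YAW),0],[np.sin(YAW),np.cos(YAW),0],[0,0,1]])
def tm(p):return M.T@(np.asarray(p)-G)
def st():
    o=robot.get_obs();R=Ro.from_euler('xyz',o['ee_rot']).as_matrix()
    print('t',o['time'],'tcp',o['tool_pos'].round(4),'mill',(tm(o['tool_pos'])*1000).round(1),'F',o['wrist_force'].round(1),'w',round(o['width'],4));print('axes in mill (cols)\n',(M.T@R).round(4));return o,R
E
python3 -c "
from meas import *
o,R=st();A=M.T@R
print('yaw of tool y in mill deg',np.degrees(np.arctan2(A[1,1],A[0,1])),o['joint_positions'])"
```

```text
t 0.15 tcp [0.1422 0.5309 0.2046] mill [-449.9  501.7   38.6] F [ 0.9  0.2 -1.1] w 0.0937
axes in mill (cols)
 [[-5.000e-04  1.789e-01  9.839e-01]
 [-1.600e-03  9.839e-01 -1.789e-01]
 [-1.000e+00 -1.700e-03 -2.000e-04]]
yaw of tool y in mill deg 79.69412754800827 [ 1.20586268e+00  8.78046429e-02  1.37188967e+00  2.92974464e-05
  1.68359102e+00 -1.03058794e-01]
```

>>> drive_tool(
  commands=[
    [[-0.1,0,0,-0.0143],[-0.15,0,0,-0.0143],[-0.15,0,0,0],[0,-0.1,0.08,0],[0,-0.1,0.08,0],[0,-0.1,0.08,0],[0,-0.1,0.08,0],[0,-0.1,0.08,0],[0,-0.1,0.08,0],[0,-0.1,0.08,0],[0,-0.1,0.08,0],[0,-0.1,0.08,0],[0,-0.1,0.08,0],[0,-0.1,0.08,0],[0,-0.1,0.08,0],[0,-0.1,0.08,0],[0,-0.1,0.08,0],[0,-0.1,0.08,0],[0,0,0,0],[0,0,0,0]],
  ],
  grip=0,
)

```text
time: 2.15
tool_pos: [0.4105, 0.1327, 0.305]
ee_rot: [2.865, 1.569, 2.782]
wrist_force: [0.0, -0.1, -0.6]
width: 0.0003
```

```bash
python3 -c "
from meas import *
st()"
```

```text
t 2.15 tcp [0.4105 0.1327 0.305 ] mill [-149.9  126.9  139. ] F [ 0.  -0.1 -0.6] w 0.0003
axes in mill (cols)
 [[-1.3e-03  1.6e-03  1.0e+00]
 [ 4.0e-04  1.0e+00 -1.6e-03]
 [-1.0e+00  4.0e-04 -1.3e-03]]
```

>>> drive_tool(
  commands=[
    [[0,-0.09,0.065,0],[0,-0.09,0.065,0],[0,-0.09,0.065,0],[0,-0.09,0.065,0],[0.08,0,0,0],[0.08,0,0,0],[0.08,0,0,0],[0.08,0,0,0],[0,0,0,0],[0,0,0,0]],
  ],
)

```text
time: 3.15
tool_pos: [0.4676, 0.039, 0.2258]
ee_rot: [2.195, 1.57, 2.115]
wrist_force: [-0.2, -0.8, -0.2]
width: 0.0007
```

```bash
python3 -c "
from meas import *
st();s=snap('side','side1');cv2.imwrite('pics/s1.png',cv2.resize(s['pixels'][130:300,180:380,::-1],None,fx=4,fy=4,interpolation=cv2.INTER_CUBIC)[:600])
s=snap('scene','scene1');cv2.imwrite('pics/c1.png',cv2.resize(s['pixels'][130:280,230:430,::-1],None,fx=4,fy=4,interpolation=cv2.INTER_CUBIC))
"
```

```text
t 3.15 tcp [0.4676 0.039  0.2258] mill [-85.3  38.1  59.8] F [-0.2 -0.8 -0.2] w 0.0007
axes in mill (cols)
 [[-3.0e-04 -1.6e-03  1.0e+00]
 [ 4.0e-04  1.0e+00  1.6e-03]
 [-1.0e+00  4.0e-04 -3.0e-04]]
```

View pics/s1.png

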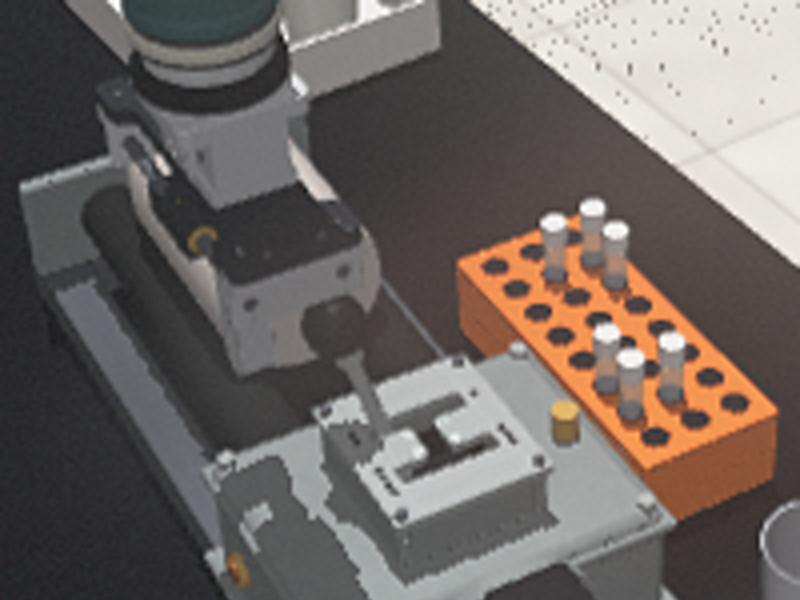

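View pics/c1.png

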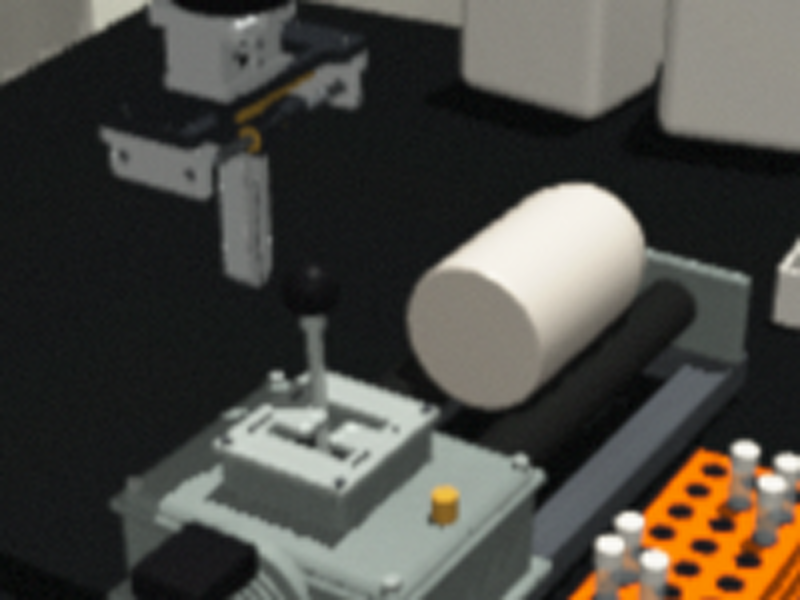

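>>> drive_tool(
  commands=[
    [[0.024,0,0,0],[0,0,0.03,0],[0,0,0.03,0],[0,0,0.02,0],[0,0,0.02,0],[0,0,0.02,0],[0,0,0.02,0],[0,0,0.02,0],[0,0,0.01,0],[0,0,0.01,0],[0,0,0,0],[0,0,0,0]],
  ],
)

```text
time: 4.45
tool_pos: [0.513, 0.0342, 0.2193]
ee_rot: [0.49, 1.571, 0.408]
wrist_force: [-2.5, 0.9, 1.3]
width: 0.0006
```

```bash
cat >> meas.py <<'E'
def look(k):
    s=snap('side','side%s'%k);cv2.imwrite('pics/s%s.png'%k,cv2.resize(s['pixels'][130:280,180:380,::-1],None,fx=4,fy=4,interpolation=cv2.INTER_CUBIC))
    s=snap('scene','scene%s'%k);cv2.imwrite('pics/c%s.png'%k,cv2.resize(s['pixels'][130:280,230:430,::-1],None,fx=4,fy=4,interpolation=cv2.INTER_CUBIC))
E
python3 -c "
from meas import *
st();look(2)"
```

```text
t 4.45 tcp [0.513  0.0342 0.2193] mill [-39.7  37.1  53.3] F [-2.5  0.9  1.3] w 0.0006
axes in mill (cols)
 [[ 2.e-04  1.e-04  1.e+00]
 [ 1.e-04  1.e+00 -1.e-04]
 [-1.e+00  1.e-04  2.e-04]]
```

View pics/s2.png

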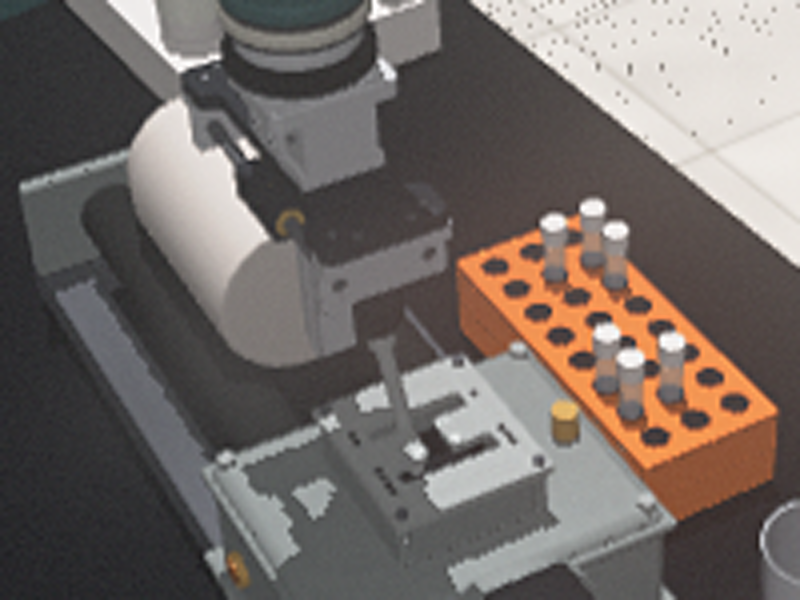

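View pics/c2.png

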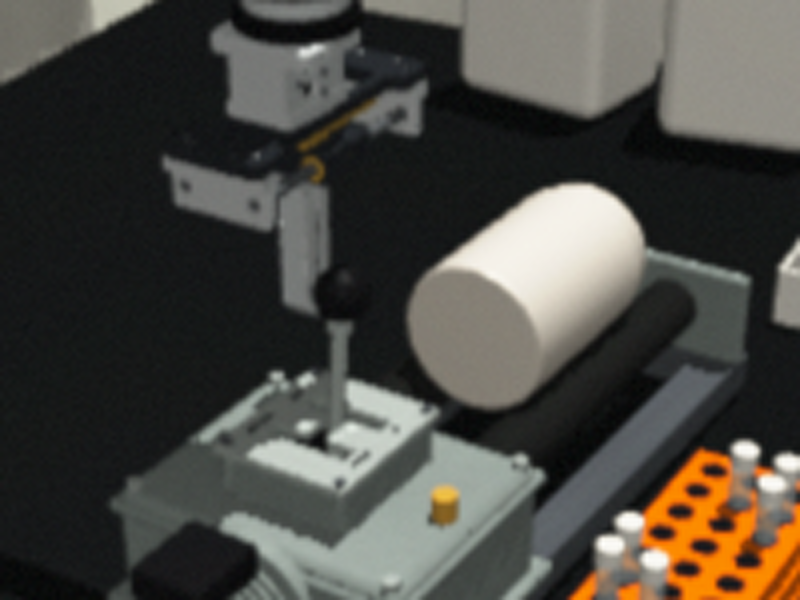

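The lever is being pushed in contact. In the scene crop the knob is at (340,293), and the side view is blocked by the gripper. I'll intersect the scene ray with the plane y = 37 mm.

```bash
cat >> meas.py <<'E'
def plane(s,u,v,ax,val):
    o,d=ray(s,u,v);o=tm(o);d=M.T@d;return ((o+d*(val-o[ax])/d[ax])*1000).round(1)
E
python3 -c "
from meas import *
a=dict(np.load('scene2.npz'))
for du in (-.5,0,.5):print(plane(a,230+340/4-.4+du,130+293/4-.4,1,.037))
z=dict(np.load('scene0.npz'));print('initial',plane(z,308,202.4,1,.037))"
```

```text
[-14.3  37.   73.7]
[-12.8  37.   74.1]
[-11.3  37.   74.5]
initial [-32.5  37.   69.6]
```

>>> drive_tool(
  commands=[
    [[0,0,0.016,0],[0,0,0.016,0],[0,0,0.012,0],[0,0,0.01,0],[0,0,0,0],[0,0,0,0]],
  ],
)

```text
time: 5.15
tool_pos: [0.5266, 0.033, 0.2193]
ee_rot: [-0.195, 1.571, -0.277]
wrist_force: [-1.8, 0.6, 1.1]
width: 0.0006
```

```bash
python3 -c "
from meas import *
st();look(3)"
```

```text
t 5.15 tcp [0.5266 0.033  0.2193] mill [-26.1  37.   53.3] F [-1.8  0.6  1.1] w 0.0006
axes in mill (cols)
 [[ 2.e-04  2.e-04  1.e+00]
 [-0.e+00  1.e+00 -2.e-04]
 [-1.e+00 -0.e+00  2.e-04]]
```

View pics/c3.png

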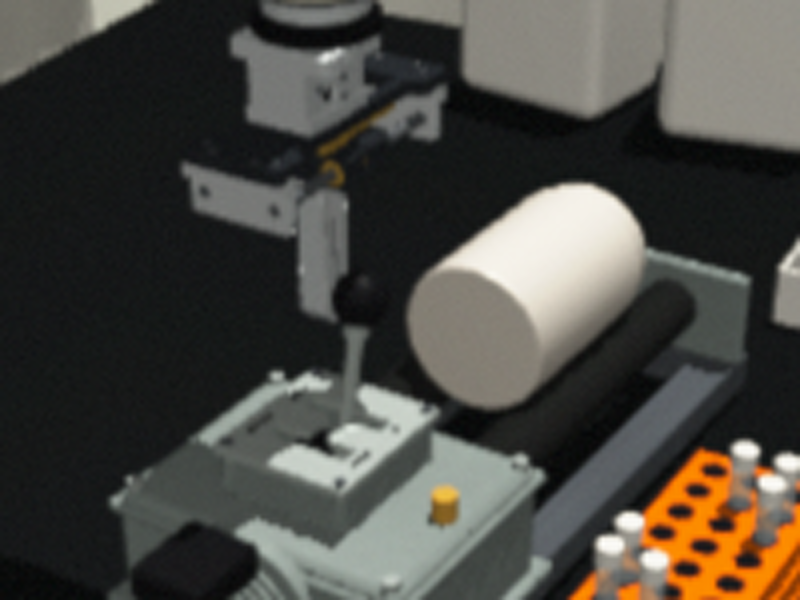

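```bash
python3 -c "
from meas import *
a=dict(np.load('scene3.npz'))
print(plane(a,230+359/4-.4,130+299/4-.4,1,.037))"
```

```text
[ 1.2 37.  74. ]
```

>>> drive_tool(
  commands=[
    [[0,0,-0.04,0],[0,0,-0.08,0],[0,0.1,0,0],[0,0.1,0,0],[0,0,0,0],[0,0,0,0]],
  ],
)

```text
time: 5.85
tool_pos: [0.5003, 0.0853, 0.2194]
ee_rot: [-0.864, 1.57, -0.945]
wrist_force: [0.2, -0.3, 0.7]
width: 0.0004
```

```bash
python3 -c "
from meas import *
st();look(4)"
```

```text
t 5.85 tcp [0.5003 0.0853 0.2194] mill [-56.5  87.   53.4] F [ 0.2 -0.3  0.7] w 0.0004
axes in mill (cols)
 [[ 6.e-04 -9.e-04  1.e+00]
 [-7.e-04  1.e+00  9.e-04]
 [-1.e+00 -7.e-04  6.e-04]]
```

View pics/c4.png

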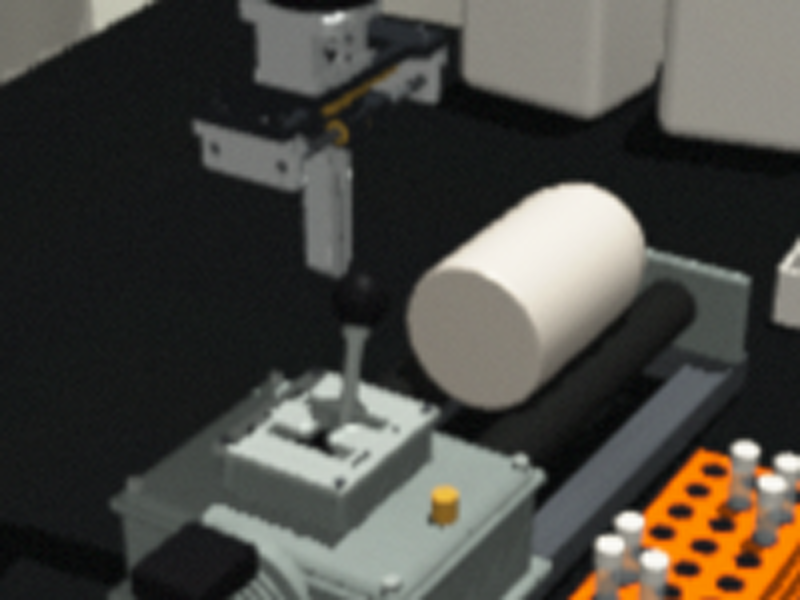

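View pics/s4.png

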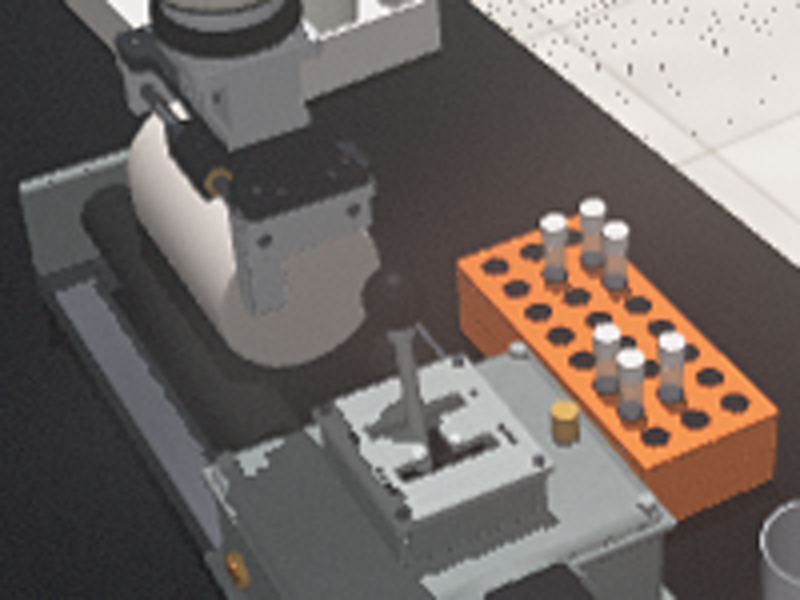

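```bash
python3 -c "
from meas import *
a=dict(np.load('scene4.npz'));b=dict(np.load('side4.npz'))
X,r=tri([ray(a,230+358/4-.4,130+299/4-.4),ray(b,180+390/4-.4,130+297/4-.4)]);print(tm(X)*1000,r)"
```

```text
[-0.3827767  38.0060777  72.84346361] [np.float64(0.0002114958009503491), np.float64(0.00021149580095029724)]
```

>>> drive_tool(
  commands=[
    [[0,0,0.1,0],[0,0,0.1,0],[0,0,0.03,0],[0,0,0,0],[0,0,0,0]],
  ],
)

```text
time: 6.45
tool_pos: [0.5573, 0.0803, 0.2194]
ee_rot: [-3.125, 1.57, 3.075]
wrist_force: [-0.4, 0.3, 0.7]
width: 0.0004
```

>>> drive_tool(
  commands=[
    [[0,-0.03,0,0],[0,-0.02,0,0],[0,-0.02,0,0],[0,-0.02,0,0],[0,-0.02,0,0],[0,-0.02,0,0],[0,-0.02,0,0],[0,0,0,0]],
  ],
)

```text
time: 7.25
tool_pos: [0.5547, 0.0424, 0.2195]
ee_rot: [-1.352, 1.57, -1.435]
wrist_force: [0.5, 1.2, 1.9]
width: 0.0005
```

```bash
python3 -c "
from meas import *
st();look(5)"
```

```text
t 7.25 tcp [0.5547 0.0424 0.2195] mill [ 1.3 48.6 53.5] F [0.5 1.2 1.9] w 0.0005
axes in mill (cols)
 [[ 2.e-04  1.e-03  1.e+00]
 [-9.e-04  1.e+00 -1.e-03]
 [-1.e+00 -9.e-04  2.e-04]]
```

View pics/c5.png

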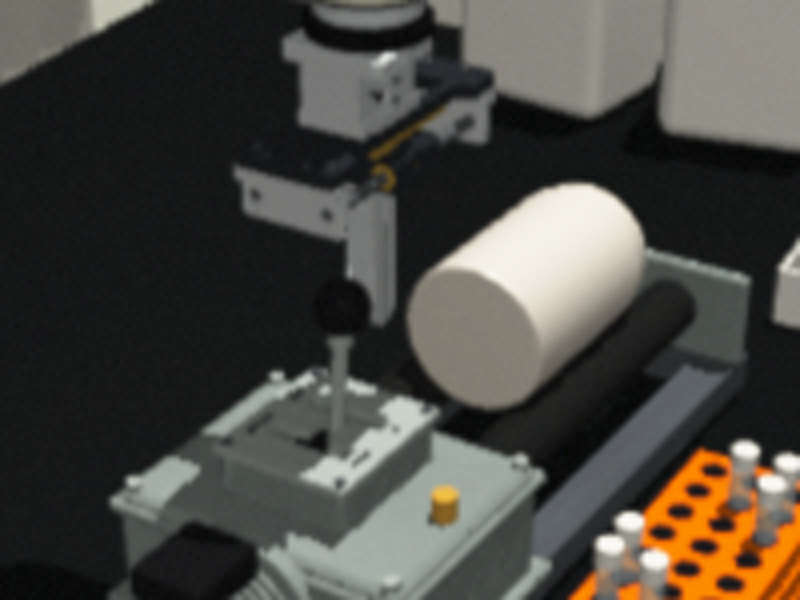

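View pics/s5.png

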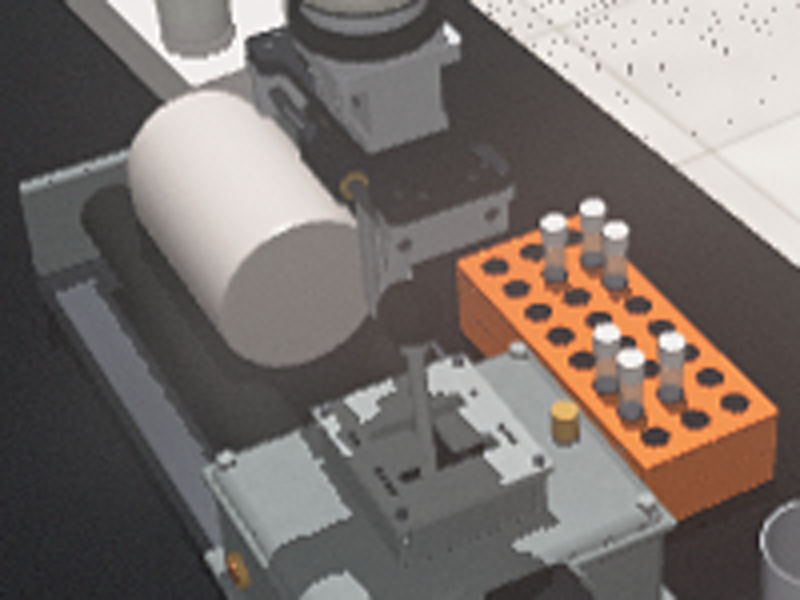

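The lever is on its way along the crossbar, with the knob at (342,306) in the scene crop and forces small. I'll continue across.

>>> drive_tool(
  commands=[
    [[0,-0.02,0,0],[0,-0.02,0,0],[0,-0.02,0,0],[0,-0.02,0,0],[0,-0.02,0,0],[0,-0.02,0,0],[0,-0.02,0,0],[0,-0.02,0,0],[0,-0.02,0,0],[0,-0.012,0,0],[0,-0.012,0,0],[0,0,0,0],[0,0,0,0]],
  ],
)

```text
time: 8.65
tool_pos: [0.5503, -0.0082, 0.2189]
ee_rot: [-2.269, 1.569, -2.352]
wrist_force: [0.4, 0.3, -0.0]
width: 0.0003
```

```bash
python3 -c "
from meas import *
st();look(6)"
```

```text
t 8.65 tcp [ 0.5503 -0.0082  0.2189] mill [ 1.  -2.1 52.9] F [ 0.4  0.3 -0. ] w 0.0003
axes in mill (cols)
 [[-1.0e-03  7.0e-04  1.0e+00]
 [-1.2e-03  1.0e+00 -7.0e-04]
 [-1.0e+00 -1.2e-03 -1.0e-03]]
```

View pics/c6.png

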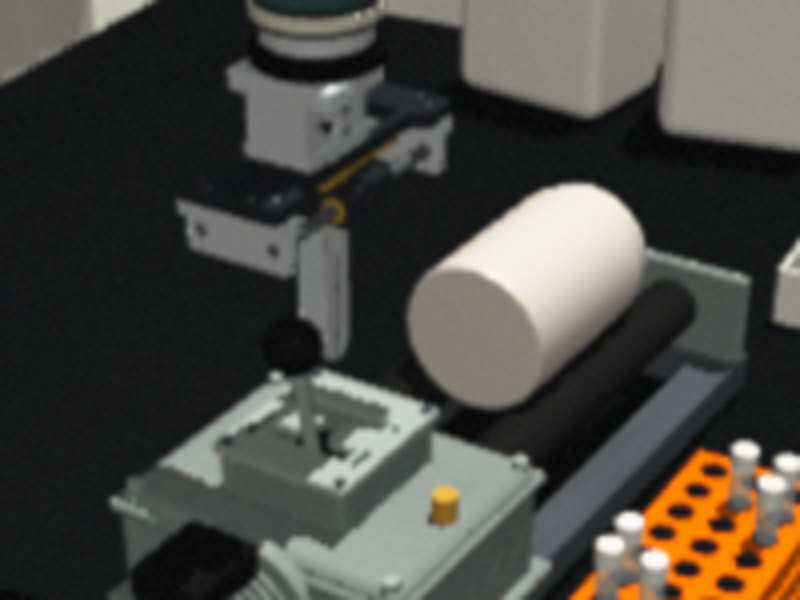

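View pics/s6.png

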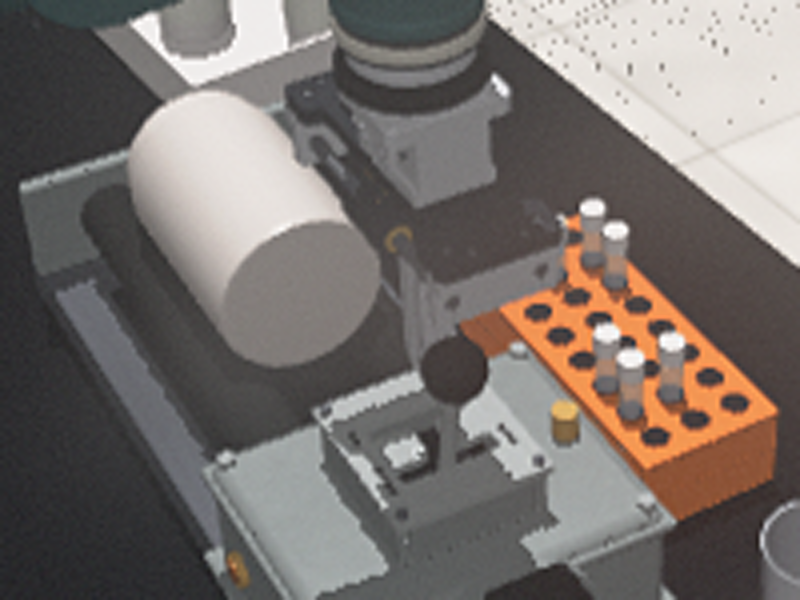

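```bash
python3 -c "
from meas import *
a=dict(np.load('scene6.npz'));b=dict(np.load('side6.npz'))
X,r=tri([ray(a,230+293/4-.4,130+346/4-.4),ray(b,180+454/4-.4,130+369/4-.4)]);print(tm(X)*1000,r)"
```

```text
[  1.2265069  -33.08882275  74.68167521] [np.float64(0.0006782312387863664), np.float64(0.0006782312387863425)]
```

Knob at (1, -33), so about 4 mm remains to the right-hand stop. I'll press gently to it.

>>> drive_tool(
  commands=[
    [[0,-0.01,0,0],[0,-0.01,0,0],[0,0,0,0],[0,0,0,0]],
  ],
)

```text
time: 9.15
tool_pos: [0.55, -0.0116, 0.2191]
ee_rot: [1.953, 1.569, 1.872]
wrist_force: [0.9, 5.1, -2.0]
width: 0.0009
```

>>> drive_tool(
  commands=[
    [[0,-0.006,0,0],[0,0,0,0],[0,0,0,0]],
  ],
)

```text
time: 9.45
tool_pos: [0.55, -0.0117, 0.2191]
ee_rot: [1.719, 1.566, 1.639]
wrist_force: [1.5, 7.8, -2.2]
width: 0.0007
```

>>> drive_tool(
  commands=[
    [[0,0.04,0,0],[0,0.1,0,0],[0,0,-0.08,0],[0,0,-0.08,0],[0,0,-0.08,0],[0,-0.09,0,0],[0,-0.09,0,0],[0,-0.09,0,0],[0,0,0,0],[0,0,0,0]],
  ],
)

```text
time: 10.45
tool_pos: [0.4876, -0.042, 0.2199]
ee_rot: [-0.909, 1.57, -0.993]
wrist_force: [-0.4, -1.4, 0.6]
width: 0.0001
```

```bash
python3 -c "
from meas import *
st();look(7)"
```

```text
t 10.45 tcp [ 0.4876 -0.042   0.2199] mill [-58.7 -41.   53.9] F [-0.4 -1.4  0.6] w 0.0001
axes in mill (cols)
 [[ 7.0e-04  1.7e-03  1.0e+00]
 [-9.0e-04  1.0e+00 -1.7e-03]
 [-1.0e+00 -9.0e-04  7.0e-04]]
```

View pics/c7.png

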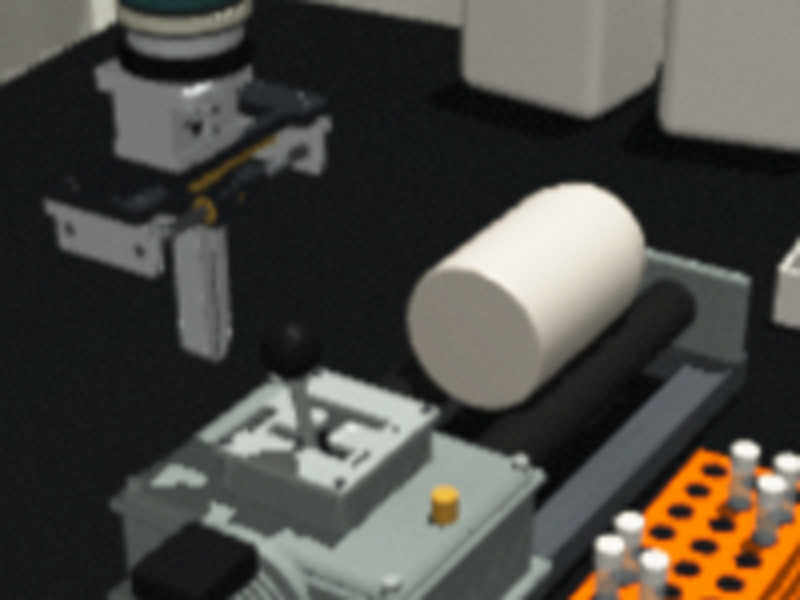

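View pics/s7.png

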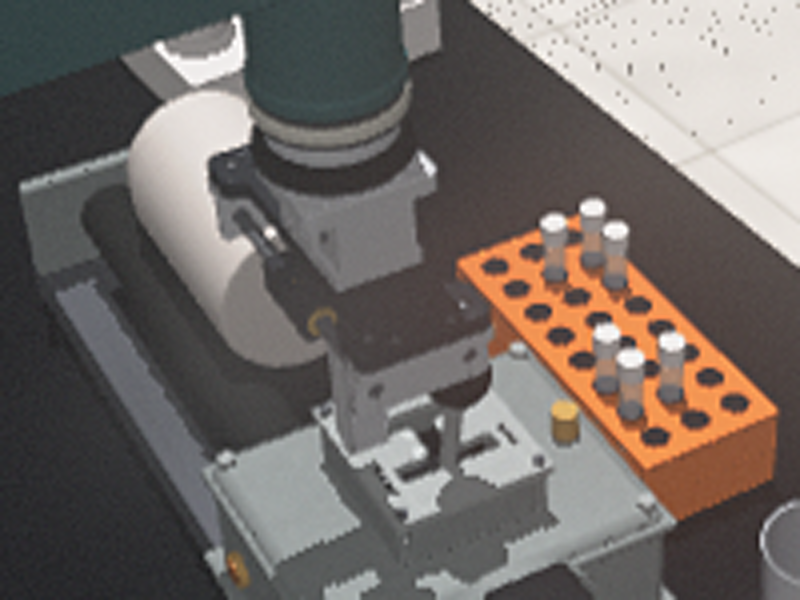

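>>> drive_tool(
  commands=[
    [[0,0.014,0.04,0],[0,0,0.03,0],[0,0,0.02,0],[0,0,0.02,0],[0,0,0.02,0],[0,0,0.02,0],[0,0,0.02,0],[0,0,0.02,0],[0,0,0.02,0],[0,0,0.02,0],[0,0,0.02,0],[0,0,0.02,0],[0,0,0,0],[0,0,0,0]],
  ],
)

```text
time: 11.95
tool_pos: [0.5553, -0.0435, 0.2189]
ee_rot: [2.672, 1.57, 2.59]
wrist_force: [-1.9, -0.2, -0.9]
width: 0.0005
```

```bash
python3 -c "
from meas import *
st();look(8)"
```

```text
t 11.95 tcp [ 0.5553 -0.0435  0.2189] mill [  8.8 -36.9  52.9] F [-1.9 -0.2 -0.9] w 0.0005
axes in mill (cols)
 [[-4.e-04  0.e+00  1.e+00]
 [ 2.e-04  1.e+00 -0.e+00]
 [-1.e+00  2.e-04 -4.e-04]]
```

View pics/c8.png

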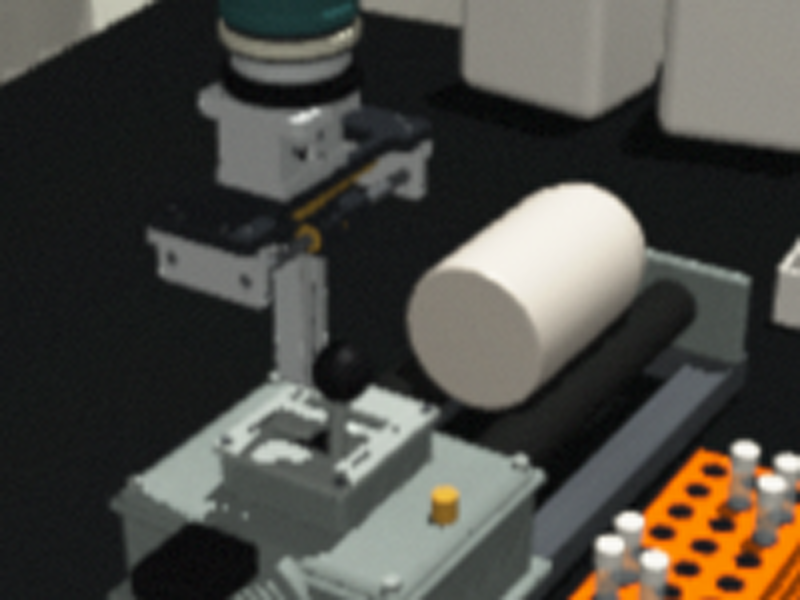

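The lever is moving into the far right slot, with the knob at (342,370). I'll push on until it stops.

>>> drive_tool(
  commands=[
    [[0,0,0.012,0],[0,0,0.012,0],[0,0,0.008,0],[0,0,0,0],[0,0,0,0]],
  ],
)

```text
time: 12.55
tool_pos: [0.5628, -0.0441, 0.219]
ee_rot: [2.993, 1.57, 2.911]
wrist_force: [-3.3, 0.5, -2.7]
width: 0.0007
```

>>> drive_tool(
  commands=[
    [[0,0,0.008,0],[0,0,0.004,0],[0,0,0,0],[0,0,0,0]],
  ],
)

```text
time: 12.95
tool_pos: [0.5647, -0.0442, 0.219]
ee_rot: [3.08, 1.567, 2.998]
wrist_force: [-5.8, 0.7, -2.5]
width: 0.0004
```

```bash
python3 -c "
from meas import *
st()"
```

```text
t 12.95 tcp [ 0.5647 -0.0442  0.219 ] mill [ 18.2 -36.8  53. ] F [-5.8  0.7 -2.5] w 0.0004
axes in mill (cols)
 [[-4.e-03  1.e-04  1.e+00]
 [ 2.e-04  1.e+00 -1.e-04]
 [-1.e+00  2.e-04 -4.e-03]]
```

>>> drive_tool(
  commands=[
    [[0,0,0.006,0],[0,0,0.006,0],[0,0,0,0],[0,0,0,0]],
  ],
)

```text
time: 13.35
tool_pos: [0.5664, -0.0443, 0.2187]
ee_rot: [3.094, 1.564, 3.012]
wrist_force: [-10.4, 1.4, -2.3]
width: 0.0006
```

>>> drive_tool(
  commands=[
    [[0,0,0.006,0],[0,0,0,0],[0,0,0,0],[0,0,0,0]],
  ],
)

```text
time: 13.75
tool_pos: [0.5672, -0.0443, 0.2185]
ee_rot: [3.097, 1.562, 3.015]
wrist_force: [-10.3, 2.3, -1.7]
width: 0.0007
```

>>> drive_tool(
  commands=[
    [[0,0,-0.06,0],[0,0,-0.1,0],[0,0,-0.15,0],[0,0,-0.15,0],[0,0,0,0],[0,0,0,0]],
  ],
)

```text
time: 14.35
tool_pos: [0.4574, -0.0357, 0.2212]
ee_rot: [-0.105, 1.564, -0.187]
wrist_force: [-0.1, -0.4, 0.4]
width: 0.0002
```

```bash
python3 -c "
from meas import *
st();look(9)"
```

```text
t 14.35 tcp [ 0.4574 -0.0357  0.2212] mill [-89.4 -37.2  55.2] F [-0.1 -0.4  0.4] w 0.0002
axes in mill (cols)
 [[ 6.4e-03  4.0e-04  1.0e+00]
 [-7.0e-04  1.0e+00 -4.0e-04]
 [-1.0e+00 -7.0e-04  6.4e-03]]
```

View pics/c9.png

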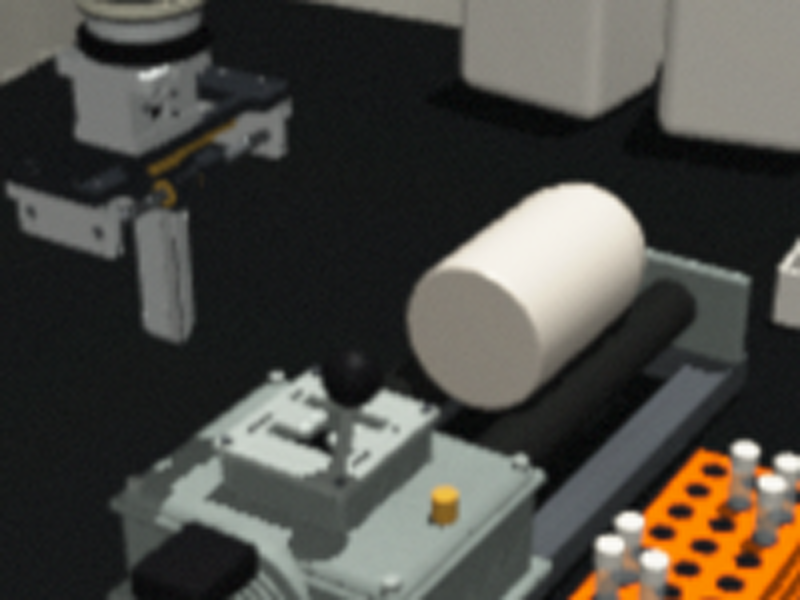

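View pics/s9.png

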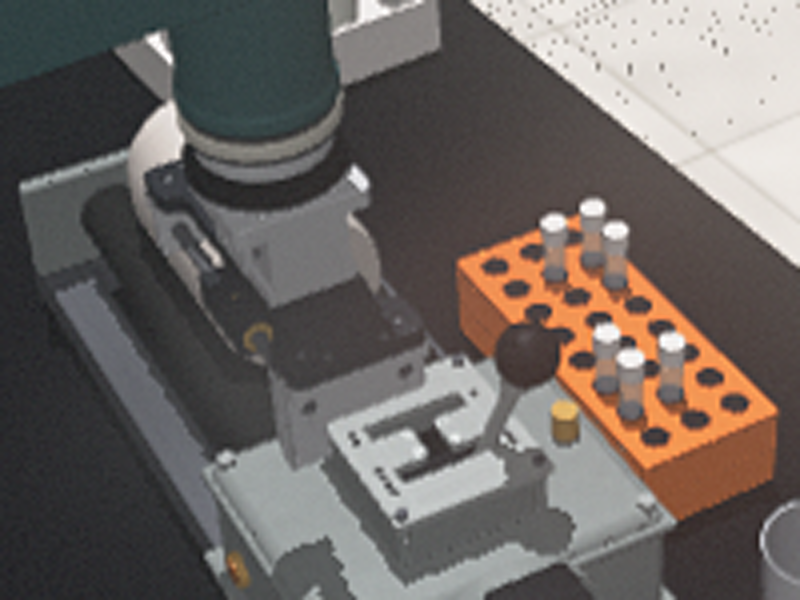

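```bash
python3 -c "
from meas import *
a=dict(np.load('scene9.npz'));b=dict(np.load('side9.npz'))
X,r=tri([ray(a,230+352/4-.4,130+377/4-.4),ray(b,180+527/4-.4,130+356/4-.4)]);X=tm(X);print(X*1000,r,np.arctan2(X[0],X[2]+.091),np.linalg.norm(X+[0,0,.091]))"
```

```text
[ 43.3154366  -35.16328262  67.5392629 ] [np.float64(0.001364724592778017), np.float64(0.0013647245927781242)] 0.26670672854922195 0.16806957301754935
```

```bash
python3 -c "
from meas import *
a=np.load('scene0.npz')['pixels'].astype(int);b=np.load('scene9.npz')['pixels'].astype(int)
d=abs(a-b).max(2)>40
for n,(x0,y0,x1,y1) in dict(flask=(180,300,235,380),cup=(325,295,370,360),rack=(362,238,442,320),jar=(332,175,393,232)).items():print(n,d[y0:y1,x0:x1].sum())
print(robot.close_job())"
```

```text
flask 0
cup 0
rack 0
jar 0
the job is handed in; nothing more can be done
None
```

The lever is fully home in third speed, the far right slot, and the job is handed in at about 14.5 s of the 61 s.

With the fingers shut, I pushed the knob from partway down the near left slot to the crossbar. I then pushed it across to the right-hand stop and on into third. It never went into fourth, and I never gripped the knob or stem.

- **Lever position:** after I backed the arm off, two camera views put the knob at (43.3, -35.2, 67.5) mm from the gate's middle. That is a gear_shift of about 0.267 rad against the 0.26 stop, which agrees within the roughly 2 mm camera accuracy. The sideways reading is about 2 mm short of the expected -37 mm, also within that accuracy.
- **Firm against the stop:** the arm met about 10 N there, well above the 3 N that moves the lever, and stopped about 3.5 mm short of where I commanded it. On the last small push it still crept 0.8 mm without the force rising. I took that as the arm flexing rather than the lever moving, and did not push again.
- **Other things:** comparing the before and after scene pictures showed no change at the jar, flask, cup or rack. The arm was clear of everything at hand-in.

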